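# Bring the topping carousel to its stop and hold the red-lidded jar at the front

### The arm

A 7-joint arm with a two-finger parallel gripper is mounted at the origin on the work surface. World frame = base frame: x ahead of the robot, y to its left, z up, the work surface at z = 0. Lengths are in m, angles in rad, forces in N, time in s.
With the tool pointing down it reaches from about 0.425 to 0.875 m from the base axis. Payload 9.9 kg.
Tool frame: the origin (TCP) lies at the centre of the arm's flange, where the gripper is bolted on; the fingertips stand 173 mm ahead of it and the grasp point (between the pads) lies 155 mm ahead of it; z points along the fingers, y is the line along which they close (so a half turn about z gives the same grasp; the last joint's range is limited). The gripper opens to 85 mm and grips with 20 to 120 N. Pads are 22 mm wide; open, the fingers measure 114 mm over their backs; the gripper's body (76 mm by 85 mm) begins 54 mm behind the grasp point. The pads swing forward as they close: fully open they stand 13 mm farther back than shut.
Start: joints at [-1.234, 0.576, 0.025, 1.437, -0.015, 1.129, -0.057], TCP at [0.276, 0.616, 0.405] pointing down, gripper open.
Joint ranges: [-2.76, 2.76], [-0.34, 2.15], [-1.52, 1.57], [0.19, 2.46], [-1.09, 4.23], [0.17, 1.99], [-2.82, 2.82]. Speed limits (rad/s): [2.22, 2.22, 3.01, 3.01, 3.14, 3.14, 3.14].

### API

Orientations are given as a unit quaternion [x, y, z, w].
In Python, from workcell import manip gives the robot as it stands.
- The arm moves only by the tool servo_tool, never from a script. Its argument "moves" is a list of rows, each a list of 7 numbers: the turn, a rotation vector about the tool's x, y, z in units of 180 degrees (1.0 is 180 degrees), then the shift along the tool's x, y, z in units of 0.15 m (1.0 is 0.15 m), then the closure, from 0 (fully open) to 1 (shut). A call has exactly 10 rows; each row is the pose to reach, as a shift and turn from the pose commanded when the call began, along the tool's axes at that moment, turning the shorter way round; what a row does not reach only later rows make up. A row lasts 1/8 s, in which the tool goes at most 62.5 mm and 10.7 degrees, less where a joint would pass 70% of its speed; a pose out of reach is approached as far as the arm can. A call with a number of a shift or a turn outside -1 to 1 is refused whole. A call with a gripper value outside its range is refused whole. The fingers move at their own pace and stop on an object; "force" is the grip in N (left out, the last holds). Time passes only in rows, so rows that repeat a pose let the fingers close, or fill a call up. It gives the time, the measured TCP pose, the force, the opening and the grip force at its end, in the units of the state.
- manip.state(): the state, without advancing time (a new reading comes with each control period).
- manip.snapshot(name): name is "scene" or "top"; returns the picture (480x640x3 uint8, red, green, blue); there is no depth.
- manip.get_calibration(name): a dict with "K" (3x3 intrinsics, pixels), "dist_coeffs" ([k1, k2, p1, p2, k3] as OpenCV has them; the pictures are not rectified), "eye" and "rotation" of the camera in the world. Camera axes: x right, y down, z forward; pixel columns grow to the right and rows downward; lengths in m; the calibration is good to about 2 mm. A picture is of the moment at which its call begins. get_calibration takes no time and is no camera call.
- manip.finish_job(): hands the job in; it is judged then, once.
The state is a dict: "t": time; "joint_pos": joint angles; "joint_vel": joint speeds; "tau": joint torques, N m; "ee_pos": TCP position; "ee_rot": TCP orientation; "ft_force": force on the tool from outside, world axes, zero at the start; "moment": the same for the moment, N m; "finger_gap": opening from 0.0 (shut) to 1.0 (fully open); "grasp_force": force on a finger pad.
Only numpy, scipy, OpenCV 4.12 (cv2) and the standard library are available. Lean on these libraries where they do the work, as an engineer would, in place of code of your own. Each camera call takes 0.05 s, during which the arm holds its last target. There are 200 camera calls.

### The job

Slide the topping carousel's carriage all the way along its rails against the red stop, then turn the carousel by the grey handle on top until the jar with the red lid stands right at the yellow front mark. Finish while still gripping the handle, holding the carousel still against the stop, and leave everything else on the counter where it is.

Things in the scene. Friction and masses are not known exactly. Their poses are not given: they have to be found in the camera images.
- rail_base: fixed dark steel base plate of the topping carousel, 240 mm (its x) by 430 mm (its y), 10 mm thick, lying on the counter; origin at the centre of its underside. Two rails on it run along its y; at its +y end (the robot's left) stands the red stop, 44 mm tall; a lower dark bar closes the other end.
- carriage (a joint): position of the carriage along the rails, m: 0 at the dark bar, 0.16 hard against the red stop; grows along the base's +y. Carriage: black plate 250 mm by 240 mm, its top 30 mm above the counter; it slides freely with about 2.5 N of friction and stays where it is left. The turntable's axis stands upright at its centre, at base coordinates x = 0, y = joint value - 0.08 m. It carries the turntable; together 0.8 to 1.1 kg.
- front_mark (a point): the yellow pointed mark at the middle of the carriage's front edge (the side towards the robot), 155 mm from the turntable's axis along the base's -x, 30 mm above the counter; its axes are parallel to the base's.
- turntable (a joint): angle of the turntable on the carriage, rad, grows anticlockwise seen from above; no end stops, it turns on and on. At 0 (and every full turn of 2 pi) the marked jar stands exactly at the front mark. Turntable: wooden disc 236 mm across with five lidded jars (59 mm lids, tops 130 mm above the counter) fixed in steel rings, 80 mm from the axis, 72 degrees apart. Light: about 0.03 N m of friction; stays where it is left.
- marked_jar (a point): centre of the top of the marked jar's lid: the only red lid, with a white dot on top; 80 mm from the turntable's axis, 130 mm above the counter. Its -x axis points from the turntable's axis outward through the jar. The other lids are white, black and steel.
- handle: grey upright bar handle fixed on top of the turntable's centre post (post 12 mm thick), turning with it: 80 mm long (its x, the line through the marked jar), 16 mm wide (its y, the way to pinch it), 40 mm tall, from 166 to 206 mm above the counter. Origin at the centre of its underside, on the turntable's axis.
- handle_grip (a point): centre of the handle bar, on the turntable's axis, 186 mm above the counter; x along the bar, y across its 16 mm width.
- espresso_cup: white ceramic espresso cup, 68 mm across, 58 mm tall, handle to one side; loose; origin at the centre of its underside. A bystander: to be left where it is.
- tamper: dark steel coffee tamper standing upright, 58 mm across, 84 mm tall; loose; origin at the centre of its underside. A bystander: to be left where it is.
- milk_pitcher: aluminium milk jug, 84 mm across, 105 mm tall, handle to one side; loose; origin at the centre of its underside. A bystander: to be left where it is.
- cup_stack: upside-down stack of cream paper cups, 82 mm across at the foot, 165 mm tall; loose; origin at the centre of its underside. A bystander: to be left where it is.
- syrup_bottle: amber glass syrup bottle with black cap, 68 mm across, 210 mm tall; loose; origin at the centre of its underside. A bystander: to be left where it is.
- spoon: steel spoon lying flat, 160 mm long; loose; origin on its underside, x along its length. A bystander: to be left where it is.
- latte_bowl: blue ceramic bowl, 100 mm across, 60 mm tall; loose; origin at the centre of its underside. A bystander: to be left where it is.
- cheek_a: flat grey cheek, 80 mm by 40 mm and 4 mm thick, covering the handle bar's whole +y side (included in its 16 mm width); fixed to the handle; origin at the centre of its underside, axes as the handle's. Gripping the handle means pinching it between its two cheeks.
- cheek_b: flat grey cheek, 80 mm by 40 mm and 4 mm thick, covering the handle bar's whole -y side (included in its 16 mm width); fixed to the handle; origin at the centre of its underside, axes as the handle's. Gripping the handle means pinching it between its two cheeks.

How it is judged:
By the outcome, as a careful person would: the job done as asked, in the order asked, and still so for the second after the job is handed in, while the arm keeps its last pose, push and grip.
It also fails if it takes over 54 s, if anything falls off the work surface, if the arm or the gripper's body presses on something with over 40 N, if the wrist force passes 120 N, or if a joint passes its speed limit or range.

## Working session

There is one attempt and no reset: what is moved stays moved. The work goes in short steps, Python scripts to look and compute and a tool call to move; the robot and the scene stay as the last step left them, time stands still between calls to the robot, and variables do not carry over. Pictures are saved under pics/ and viewed, at most 10 in all, crops included, and the job is handed in when it is done.

Besides the shell and the picture viewer there is one more tool, called after "Request:" as name([rows], argument=value, ...), one row to a line, values as JSON. servo_tool: Moves the arm, as the interface text tells. Its arguments: {"type":"object","properties":{"moves":{"type":"array"},"force":{"type":"number"}},"required":["moves"]}

```bash
mkdir -p pics
python3 - <<'E'
from workcell import manip
import cv2
for n in("scene","top"):
    im=manip.snapshot(n); cv2.imwrite(f"pics/{n}0.png",im[:,:,::-1])
    c=manip.get_calibration(n); print(n,c)
s=manip.state(); print(s["t"],s["ee_pos"],s["ee_rot"],s["finger_gap"])
E
```

```text
scene {'K': array([[568.50596803,   0.        , 330.8187798 ],
       [  0.        , 568.50596803, 240.78894798],
       [  0.        ,   0.        ,   1.        ]]), 'dist_coeffs': array([-0.13831919,  0.        ,  0.        ,  0.        ,  0.        ]), 'eye': array([ 1.48667046, -0.15444304,  1.15394407]), 'rotation': array([ 0.71923161,  0.59490555, -0.23350534, -0.27252254])}
top {'K': array([[459.6836903 ,   0.        , 316.13325986],
       [  0.        , 459.6836903 , 246.03503651],
       [  0.        ,   0.        ,   1.        ]]), 'dist_coeffs': array([-0.11689649,  0.        ,  0.        ,  0.        ,  0.        ]), 'eye': array([0.38159402, 0.00788715, 1.30633295]), 'rotation': array([-0.69443892,  0.71503683, -0.05798867,  0.05580539])}
0.1 [0.27562953 0.61600169 0.40394317] [ 2.08821775e-01  9.77953444e-01 -7.14139065e-04 -1.30954073e-04] 0.999124051928321
```

View pics/scene0.png

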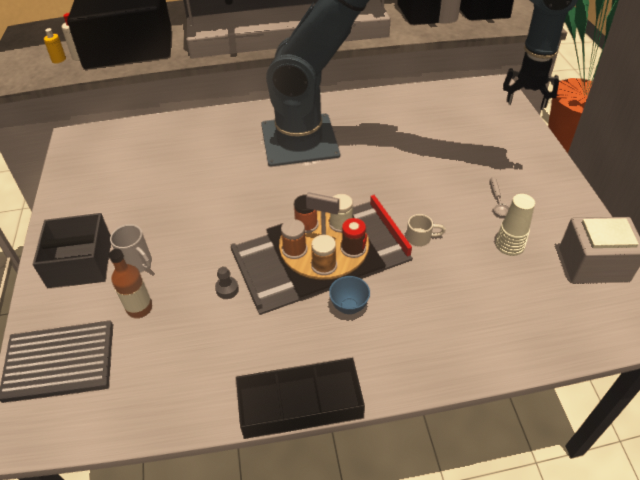

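View pics/top0.png

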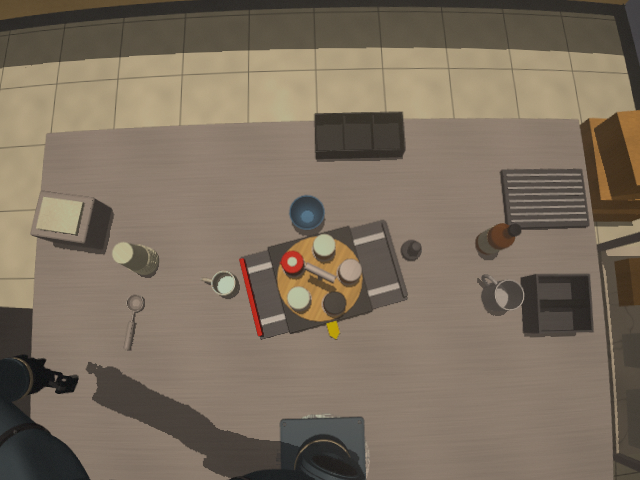

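The top view shows the red stop along column ~252 (rows 258–335), the yellow mark at (334,329), the red lid at (292,262) and the grey handle from (305,264) to (334,278). The espresso cup is at (224,284), the bowl at (307,212) and the tamper at (411,249). The scene view shows the red lid at (354,230) and the stop on the right, from (375,198) to (408,250).

```bash
cat > h.py <<'E'
from workcell import manip
import cv2, numpy as np
from scipy.spatial.transform import Rotation as R
def ray(n,px):
    c=manip.get_calibration(n)
    p=cv2.undistortPoints(np.array(px,float).reshape(-1,1,2),c["K"],c["dist_coeffs"]).reshape(-1,2)
    return c["eye"],R.from_quat(c["rotation"]).apply(np.c_[p,np.ones(len(p))])
def plane(n,px,z):
    e,d=ray(n,px); return (e+d*((z-e[2])/d[:,2])[:,None])[:,:2]
def masks(im):
    h=cv2.cvtColor(im,cv2.COLOR_RGB2HSV); H,S,V=[h[...,i].astype(int) for i in range(3)]
    return ((H<8)|(H>172))&(S>190)&(V>70), (H>22)&(H<34)&(S>200)&(V>120)
def blobs(m,roi,amin=15):
    x0,y0,x1,y1=roi; k=np.zeros(m.shape,np.uint8); k[y0:y1,x0:x1]=m[y0:y1,x0:x1]
    n,l,s,c=cv2.connectedComponentsWithStats(k)
    return [(s[i,4],c[i],np.argwhere(l==i)[:,::-1]) for i in range(1,n) if s[i,4]>=amin]
def measure(roi=(225,190,420,350),name="top"):
    im=manip.snapshot(name); r,y=masks(im); return im,blobs(r,roi),blobs(y,roi)
E
python3 - <<'E'
from h import *
im,r,y=measure()
for t,b in(("red",r),("yel",y)):
    for a,c,p in b:
        print(t,a,c.round(1),cv2.minAreaRect(p.astype(np.float32)), plane("top",[c],{"red":.13,"yel":.03}[t]).round(4))
        if a>150 and t=="red":
            w=plane("top",p,.044); u,s,v=np.linalg.svd(w-w.mean(0)); print("  line@.044 mean",w.mean(0).round(4),"dir deg",np.degrees(np.arctan2(v[0,1],v[0,0])),(s/np.sqrt(len(w))).round(4))
cv2.imwrite("pics/c0.png",cv2.resize(im[215:345,230:420],None,fx=4,fy=4,interpolation=cv2.INTER_CUBIC)[:,:,::-1])
im2=manip.snapshot("scene"); 
for a,c,p in blobs(masks(im2)[0],(330,180,420,270)): print("scene",a,c.round(1),plane("scene",[c],.13).round(4))
E
```

```text
red 279 [291.7 261.8] ((291.5, 261.5), (21.0, 21.0), 90.0) [[0.5335 0.0656]]
  line@.044 mean [0.5446 0.0699] dir deg -170.22597258219778 [0.0172 0.0167]
red 350 [250.6 297.2] ((250.47061157226562, 296.88238525390625), (78.58153533935547, 4.3656415939331055), 75.96376037597656) [[0.4453 0.1728]]
  line@.044 mean [0.4503 0.1851] dir deg -166.70368979618476 [0.0623 0.0035]
yel 147 [332.8 328.9] ((332.9706115722656, 329.88238525390625), (16.73495864868164, 9.701424598693848), 75.96376037597656) [[ 0.3573 -0.038 ]]
scene 283 [392.  224.1] [[0.5506 0.1629]]
scene 280 [353.6 228.4] [[0.5464 0.0659]]
scene 21 [364.3 239. ] [[0.5862 0.0841]]
```

View pics/c0.png

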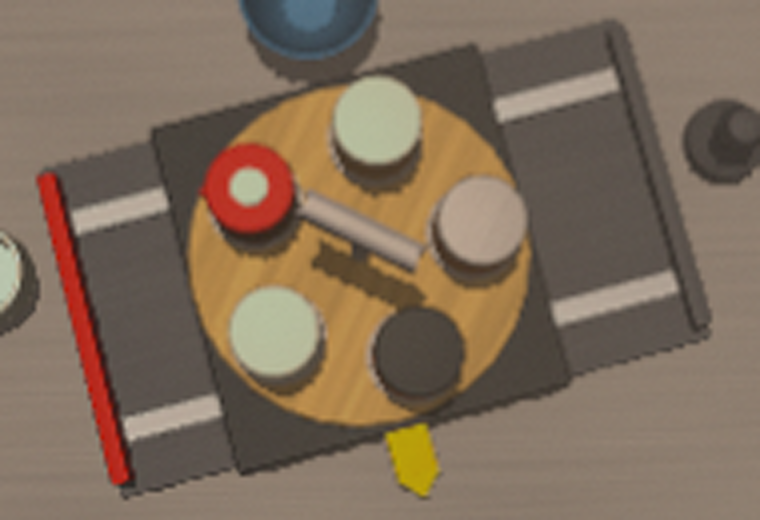

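The crop, at 4x from offset (230,215), shows lid centres at red (249,187), white (378,120), steel (481,220), black (417,352) and white (275,332). The handle bar runs from (302,207) to (420,257). The stop is tilted about 13°, and the carriage stands roughly in the middle of the rails.

Run:
```python
from h import *
o=np.array([230,215])
f=lambda q:np.array(q)/4+o
L=plane("top",f([(249,187),(378,120),(481,220),(417,352),(275,332)]),.13)
c=L.mean(0); d=L-c; print("axis",c,"radii",np.hypot(*d.T).round(4)); a=np.degrees(np.arctan2(d[:,1],d[:,0])); print("ang",a.round(1))
jar=np.median([(x+72*i+180)%360-180 for i,x in enumerate(a)]); print("jar dir",[round((x+72*i+180)%360-180,1) for i,x in enumerate(a)])
H=plane("top",f([(302,207),(420,257)]),.206); v=H[0]-H[1]; print("handle c",H.mean(0),"len",np.hypot(*v),"dir",np.degrees(np.arctan2(v[1],v[0])))
# carriage edges near stop & stop inner
S=plane("top",f([(58,178),(127,480)]),.044);print("stop",S)
P=plane("top",f([(152,130),(243,474),(478,44),(568,382)]),.03);print("plate",P,P.mean(0)); 
print("plate x dirs",[np.degrees(np.arctan2(*(P[i]-P[i+1])[::-1])) for i in(0,2)])
print("stop dir",np.degrees(np.arctan2(*(S[0]-S[1])[::-1])))
y=np.array([-np.sin(np.radians(13.3)),np.cos(np.radians(13.3))]); print("gap",S@y, P@y)
s=manip.state();q=R.from_quat(s["ee_rot"]).as_matrix();print("tool x deg",np.degrees(np.arctan2(q[1,0],q[0,0])),"y",np.degrees(np.arctan2(q[1,1],q[0,1])))
```

```text
axis [ 0.49602483 -0.00627246] radii [0.0798 0.08   0.0791 0.0793 0.0793]
ang [  62.   -10.1  -81.5 -154.5  135.2]
jar dir [np.float64(62.0), np.float64(61.9), np.float64(62.5), np.float64(61.5), np.float64(63.2)]
handle c [ 0.49445147 -0.00605715] len 0.07702444207776361 dir 65.25528796330212
stop [[0.55459582 0.2008896 ]
 [0.34653143 0.15559669]]
plate [[ 0.58870852  0.13643351]
 [ 0.34819624  0.0775294 ]
 [ 0.64370671 -0.09538295]
 [ 0.40415592 -0.14805215]] [ 0.49619185 -0.00736805]
plate x dirs [np.float64(13.76149073614201), np.float64(12.400122549870211)]
stop dir 12.280950016629209
gap [0.0679169  0.07170395] [-0.00265803 -0.00465248 -0.24090923 -0.23705719]
tool x deg 155.89535464818476 y 65.89535188441496
```

Request:
servo_tool([
  [0,0,0,-0.1,-0.1,0,0],
  [0,0,0,-0.2,-0.2,0,0],
  [0,0,0,-0.3,-0.32,0,0],
  [0,0,0,-0.4,-0.42,0,0],
  [0,0,0,-0.5,-0.52,0,0],
  [0,0,0,-0.6,-0.63,0,0],
  [0,0,0,-0.7,-0.74,0,0],
  [0,0,0,-0.8,-0.84,0,0],
  [0,0,0,-0.9,-0.95,0,0],
  [0,0,0,-0.95,-1.0,0,0],
])

```text
t: 1.45
ee_pos: [0.3452, 0.4194, 0.4048]
ee_rot: [0.21, 0.978, -0.0, 0.0]
ft_force: [0.7, 0.8, -1.0]
finger_gap: 1.0
grasp_force: 0.0
```

Request:
servo_tool([
  [0,0,0,-0.1,-0.1,0,0],
  [0,0,0,-0.2,-0.2,0,0],
  [0,0,0,-0.3,-0.32,0,0],
  [0,0,0,-0.4,-0.42,0,0],
  [0,0,0,-0.5,-0.52,0,0],
  [0,0,0,-0.6,-0.63,0,0],
  [0,0,0,-0.7,-0.74,0,0],
  [0,0,0,-0.8,-0.84,0,0],
  [0,0,0,-0.9,-0.95,0,0],
  [0,0,0,-0.95,-1.0,0,0],
])

```text
t: 2.7
ee_pos: [0.4137, 0.2241, 0.4048]
ee_rot: [0.21, 0.978, -0.0, 0.0]
ft_force: [0.3, 0.6, 0.8]
finger_gap: 0.998
grasp_force: 0.0
```

Request:
servo_tool([
  [0,0,0.05,-0.1,-0.1,0,0],
  [0,0,0.1,-0.2,-0.2,0,0],
  [0,0,0.15,-0.3,-0.32,0,0],
  [0,0,0.2,-0.4,-0.42,0,0],
  [0,0,0.25,-0.5,-0.52,0,0],
  [0,0,0.3,-0.6,-0.63,0,0],
  [0,0,0.36,-0.7,-0.74,0,0],
  [0,0,0.41,-0.8,-0.84,0,0],
  [0,0,0.46,-0.9,-0.95,0,0],
  [0,0,0.52,-0.95,-1.0,0,0],
])

```text
t: 3.95
ee_pos: [0.4823, 0.0296, 0.4048]
ee_rot: [0.857, 0.515, 0.0, 0.0]
ft_force: [0.8, 0.3, 0.1]
finger_gap: 0.999
grasp_force: 0.0
```

```bash
cat >> h.py <<'E'
def togo(xy,z,yaw):
    s=manip.state(); p=np.array(s["ee_pos"]); M=R.from_quat(s["ee_rot"]); m=M.as_matrix()
    y0=np.degrees(np.arctan2(m[1,0],m[0,0])); d=M.inv().apply(np.r_[xy,z]-p)/.15
    print("t",s["t"],"p",p.round(4),"yaw",y0.round(2),"tilt",m[:,2].round(4),"shift units",d.round(3),"turn units",round(-((yaw-y0+180)%360-180)/180,4),"j",np.round(s["joint_pos"],2),"F",np.round(s["ft_force"],1),"gap",round(s["finger_gap"],3),"g",s["grasp_force"])
E
python3 -c "
from h import *
togo([.4955,-.0065],.341,62.2)"
```

```text
t 3.95 p [0.4823 0.0296 0.4048] yaw 61.97 tilt [ 4.e-04 -0.e+00 -1.e+00] shift units [-0.171  0.191  0.425] turn units -0.0013 j [-0.56  0.33  0.54  1.94 -0.21  0.93 -0.4 ] F [0.8 0.3 0.1] gap 0.999 g 0.0
```

Request:
servo_tool([
  [0,0,0,-0.06,0.07,0,0],
  [0,0,0,-0.12,0.14,0,0],
  [0,0,0,-0.17,0.19,0,0],
  [0,0,0,-0.17,0.19,0.06,0],
  [0,0,0,-0.17,0.19,0.13,0],
  [0,0,0,-0.17,0.19,0.2,0],
  [0,0,0,-0.17,0.19,0.27,0],
  [0,0,0,-0.17,0.19,0.34,0],
  [0,0,0,-0.17,0.19,0.4,0],
  [0,0,0,-0.17,0.19,0.43,0],
])

```text
t: 5.2
ee_pos: [0.4954, -0.005, 0.3395]
ee_rot: [0.856, 0.518, -0.0, -0.0]
ft_force: [-1.2, -0.3, -0.3]
finger_gap: 1.003
grasp_force: 0.0
```

Request:
servo_tool([
  [0,0,0,0,0,0,0.3],
  [0,0,0,0,0,0,0.5],
  [0,0,0,0,0,0,0.6],
  [0,0,0,0,0,0,0.7],
  [0,0,0,0,0,0,0.75],
  [0,0,0,0,0,0,0.8],
  [0,0,0,0,0,0,0.85],
  [0,0,0,0,0,0,0.9],
  [0,0,0,0,0,0,1],
  [0,0,0,0,0,0,1],
], force=40)

```text
t: 6.45
ee_pos: [0.4968, -0.0051, 0.3408]
ee_rot: [0.856, 0.518, 0.002, 0.001]
ft_force: [6.6, -0.0, 0.4]
finger_gap: 0.182
grasp_force: 41.5
```

Run:
```python
from h import *
im,r,y=measure()
for t,b in(("red",r),("yel",y)):
    for a,c,p in b: print(t,a,c.round(1),plane("top",[c],{"red":.13,"yel":.03}[t]).round(4))
togo([.479,.065],.341,62.2)
cv2.imwrite("pics/c1.png",cv2.resize(im[195:365,210:420],None,fx=3,fy=3)[:,:,::-1])
```

```text
red 89 [284.2 260.2] [[0.5379 0.0849]]
red 354 [250.6 297.2] [[0.445  0.1727]]
t 6.5 p [ 0.4968 -0.0051  0.3408] yaw 62.36 tilt [ 3.7e-03 -3.0e-04 -1.0e+00] shift units [ 0.359 -0.322 -0.002] turn units 0.0009 j [-0.43  0.43  0.5   2.   -0.29  0.78 -0.25] F [ 6.5 -0.6  1. ] gap 0.185 g 41.523433327674866
```

View pics/c1.png

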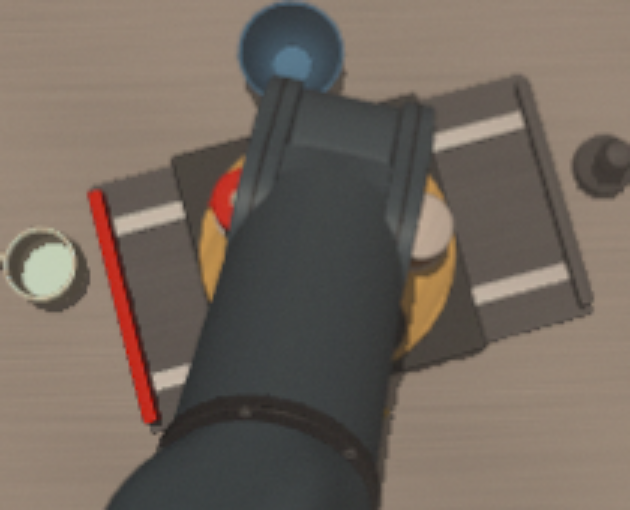

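The fingers hold the handle (gap about 15.5 mm). The arm hides the centre of the carousel, the red lid shows partly at (228,200) in the crop, and the cup, bowl and tamper haven't moved. Next is the slide towards the stop.

Request:
servo_tool([
  [0,0,0,0.03,-0.02,0,1],
  [0,0,0,0.07,-0.05,0,1],
  [0,0,0,0.11,-0.08,0,1],
  [0,0,0,0.15,-0.12,0,1],
  [0,0,0,0.19,-0.15,0,1],
  [0,0,0,0.23,-0.18,0,1],
  [0,0,0,0.27,-0.21,0,1],
  [0,0,0,0.3,-0.24,0,1],
  [0,0,0,0.33,-0.26,0,1],
  [0,0,0,0.34,-0.274,0,1],
])

```text
t: 7.75
ee_pos: [0.4823, 0.0591, 0.3407]
ee_rot: [0.856, 0.518, -0.0, -0.0]
ft_force: [-1.0, -2.1, 9.4]
finger_gap: 0.186
grasp_force: 42.9
```

```bash
python3 -c "
from h import *
togo([.481,.066],.341,62.2)"
```

```text
t 7.75 p [0.4823 0.0591 0.3407] yaw 62.34 tilt [-3.e-04  1.e-04 -1.e+00] shift units [ 0.037 -0.029 -0.002] turn units 0.0008 j [-0.58  0.42  0.5   2.02 -0.29  0.77 -0.38] F [-1.  -2.1  9.4] gap 0.186 g 42.915741205215454
```

Request:
servo_tool([
  [0,0,0,0.006,-0.005,0,1],
  [0,0,0,0.012,-0.01,0,1],
  [0,0,0,0.018,-0.015,0,1],
  [0,0,0,0.024,-0.02,0,1],
  [0,0,0,0.03,-0.026,0,1],
  [0,0,0,0.036,-0.031,0,1],
  [0,0,0,0.042,-0.036,0,1],
  [0,0,0,0.046,-0.039,0,1],
  [0,0,0,0.05,-0.043,0,1],
  [0,0,0,0.05,-0.043,0,1],
])

```text
t: 9.0
ee_pos: [0.4814, 0.0622, 0.3408]
ee_rot: [0.858, 0.514, -0.001, 0.005]
ft_force: [6.9, -32.0, 2.3]
finger_gap: 0.177
grasp_force: 41.6
```

Run:
```python
from h import *
togo([.481,.066],.341,62.2)
im=manip.snapshot("top")
cv2.imwrite("pics/c2.png",cv2.resize(im[195:365,210:420],None,fx=3,fy=3)[:,:,::-1])
```

```text
t 9.0 p [0.4814 0.0622 0.3408] yaw 61.91 tilt [ 0.0033 -0.0086 -1.    ] shift units [ 0.021 -0.014 -0.002] turn units -0.0016 j [-0.59  0.42  0.51  2.02 -0.28  0.77 -0.4 ] F [  6.9 -32.    2.3] gap 0.177 g 41.63026571273804
```

View pics/c2.png

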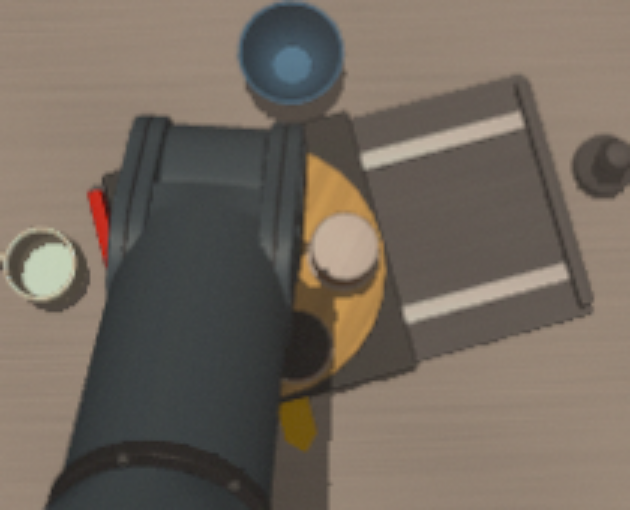

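The carriage is against the stop: the view shows its right edge moved left, and the force rose to 32 N. I'll ease the push by about 3 mm and turn the first half.

Request:
servo_tool([
  [0,0,0,-0.008,0.006,0,1],
  [0,0,-0.02,-0.015,0.013,0,1],
  [0,0,-0.06,-0.015,0.013,0,1],
  [0,0,-0.1,-0.015,0.013,0,1],
  [0,0,-0.15,-0.015,0.013,0,1],
  [0,0,-0.2,-0.015,0.013,0,1],
  [0,0,-0.25,-0.015,0.013,0,1],
  [0,0,-0.3,-0.015,0.013,0,1],
  [0,0,-0.34,-0.015,0.013,0,1],
  [0,0,-0.36,-0.015,0.013,0,1],
])

```text
t: 10.3
ee_pos: [0.4829, 0.0615, 0.3408]
ee_rot: [0.446, 0.895, -0.001, 0.003]
ft_force: [11.6, -21.9, 0.3]
finger_gap: 0.179
grasp_force: 41.5
```

```bash
python3 -c "
from h import *
togo([.481,.066],.341,193.1)"
```

```text
t 10.3 p [0.4829 0.0615 0.3408] yaw 127.02 tilt [ 0.0047 -0.0051 -1.    ] shift units [ 0.031  0.008 -0.002] turn units -0.3671 j [-0.36  0.38  0.18  2.01 -0.09  0.75  0.52] F [ 11.6 -21.9   0.3] gap 0.179 g 41.54534876346588
```

Request:
servo_tool([
  [0,0,-0.01,-0.008,0.002,0,1],
  [0,0,-0.04,-0.016,0.005,0,1],
  [0,0,-0.08,-0.016,0.005,0,1],
  [0,0,-0.13,-0.016,0.005,0,1],
  [0,0,-0.18,-0.016,0.005,0,1],
  [0,0,-0.23,-0.016,0.005,0,1],
  [0,0,-0.28,-0.016,0.005,0,1],
  [0,0,-0.33,-0.016,0.005,0,1],
  [0,0,-0.36,-0.016,0.005,0,1],
  [0,0,-0.367,-0.016,0.005,0,1],
])

```text
t: 11.55
ee_pos: [0.484, 0.0626, 0.3407]
ee_rot: [-0.115, 0.993, -0.001, 0.001]
ft_force: [5.0, -10.2, 5.3]
finger_gap: 0.18
grasp_force: 42.4
```

Run:
```python
from h import *
togo([.481,.066],.341,193.1)
for n,roi in(("top",(225,190,420,350)),("scene",(230,180,430,310))):
    im,r,y=measure(roi,n)
    for t,b in(("red",r),("yel",y)):
        for a,c,p in b: print(n,t,a,c.round(1),plane(n,[c],{"red":.13,"yel":.03}[t]).round(4))
    cv2.imwrite(f"pics/d_{n}.png",cv2.resize(im[185:365,200:420] if n=="top" else im[160:320,220:440],None,fx=3,fy=3,interpolation=cv2.INTER_CUBIC)[:,:,::-1])
```

```text
t 11.55 p [0.484  0.0626 0.3407] yaw -166.82 tilt [ 0.0021 -0.0021 -1.    ] shift units [ 0.015  0.027 -0.002] turn units 0.0004 j [-0.13  0.38 -0.14  2.    0.08  0.76  1.49] F [  5.  -10.2   5.3] gap 0.18 g 42.360443472862244
top red 357 [250.6 297.2] [[0.4452 0.1727]]
scene red 113 [331.5 197.1] [[0.4256 0.033 ]]
scene red 221 [396.3 229.9] [[0.5718 0.1683]]
```

View pics/d_top.png

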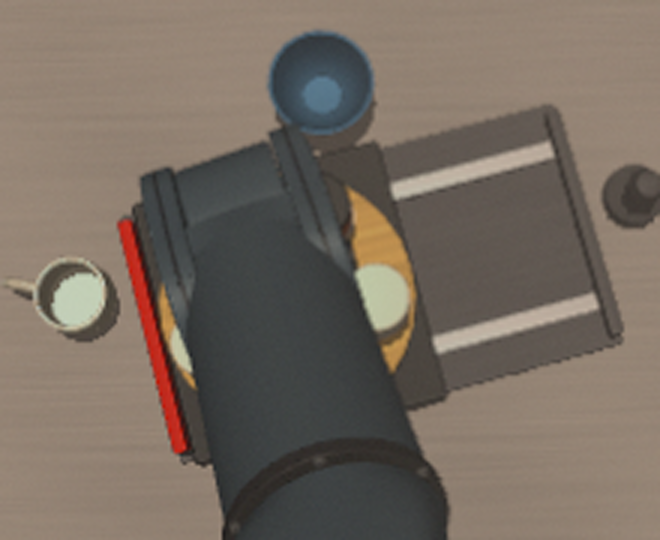

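View pics/d_scene.png

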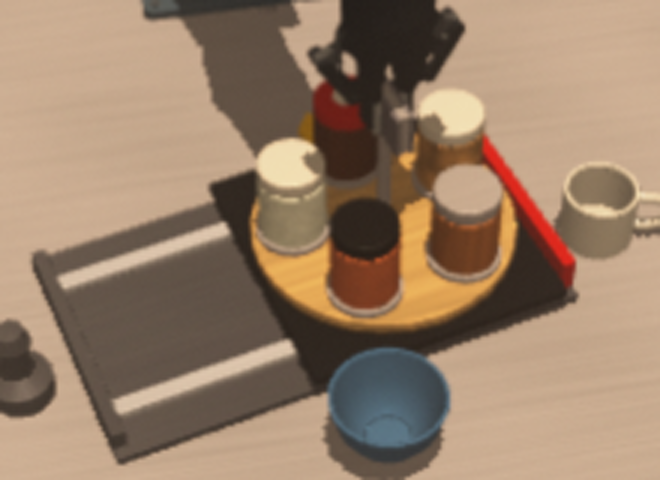

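The jar with the red lid stands over the yellow mark, which shows behind it at (305,128) in the scene crop. The carriage touches the stop, and the bowl, cup and tamper haven't moved. I'll check the base yaw and jar angle more exactly.

Run:
```python
from h import *
T=manip.snapshot("top"); S=manip.snapshot("scene")
def ang(w):
    u,s,v=np.linalg.svd(w-w.mean(0)); return round((np.degrees(np.arctan2(v[0,1],v[0,0]))+45)%180-45,2),len(w),(s/np.sqrt(len(w))).round(4)
for n,im,roi in(("top",T,(225,240,275,345)),("scene",S,(365,185,415,265))):
    for a,c,p in blobs(masks(im)[0],roi,60): print(n,"stop",ang(plane(n,p,.044)))
for n,im,roi in(("top",T,(328,225,402,305)),("scene",S,(232,225,325,303))):
    h=cv2.cvtColor(im,cv2.COLOR_RGB2HSV); m=(h[...,2]>(125 if n=="top" else 165))
    for a,c,p in blobs(m,roi,60): print(n,"rail",c.round(0),ang(plane(n,p,.018)))
f=np.array([(291,163),(366,229),(467,193),(452,114),(346,105)])/3+[220,160]
L=plane("scene",f,.13); print(L.round(4))
# axis from consecutive known lids: fit centre+angle linearly: L_i = c + .08*R(72 i)*u
A=[];b=[]
for i in range(4):
    t=np.radians(72*(i+1)); A+=[[1,0,.08*np.cos(t),-.08*np.sin(t)],[0,1,.08*np.sin(t),.08*np.cos(t)]]; b+=list(L[i])
x=np.linalg.lstsq(np.array(A),np.array(b),rcond=None)[0]; print("c",x[:2],"|u|",np.hypot(*x[2:]),"jar dir",np.degrees(np.arctan2(x[3],x[2]))%360)
```

```text
top stop (np.float64(13.28), 358, array([0.0622, 0.0036]))
scene stop (np.float64(12.41), 222, array([0.0492, 0.0039]))
top rail [339. 228.] (np.float64(96.57), 157, array([0.0237, 0.0054]))
top rail [397. 240.] (np.float64(5.11), 336, array([0.0333, 0.0085]))
top rail [357. 241.] (np.float64(103.36), 349, array([0.0459, 0.0052]))
top rail [332. 282.] (np.float64(0.49), 341, array([0.0328, 0.0077]))
top rail [371. 292.] (np.float64(103.33), 364, array([0.0459, 0.0052]))
scene rail [253. 231.] (np.float64(91.4), 661, array([0.0409, 0.0157]))
scene rail [267. 245.] (np.float64(103.4), 280, array([0.0456, 0.005 ]))
scene rail [316. 250.] (np.float64(23.6), 271, array([0.0243, 0.0103]))
scene rail [240. 285.] (np.float64(6.72), 431, array([0.0438, 0.0097]))
scene rail [287. 285.] (np.float64(103.32), 336, array([0.0458, 0.0049]))
scene rail [315. 299.] (np.float64(93.66), 162, array([0.018 , 0.0066]))
[[ 0.4806 -0.0148]
 [ 0.5671  0.0325]
 [ 0.5435  0.1227]
 [ 0.4488  0.1323]
 [ 0.4197  0.0442]]
c [0.49038763 0.06385671] |u| 1.0046611478965046 jar dir 192.50297013834466
```

Four rail fits agree on a base yaw of 13.35°, so the jar should point at 193.35°. The tool reads 193.2° and the lids give about 192.5°. I'll trim the turn slightly and let everything settle.

Request:
servo_tool([
  [0,0,-0.001,0,0,0,1],
  [0,0,-0.002,0,0,0,1],
  [0,0,-0.002,0,0,0,1],
  [0,0,-0.002,0,0,0,1],
  [0,0,-0.002,0,0,0,1],
  [0,0,-0.002,0,0,0,1],
  [0,0,-0.002,0,0,0,1],
  [0,0,-0.002,0,0,0,1],
  [0,0,-0.002,0,0,0,1],
  [0,0,-0.002,0,0,0,1],
])

```text
t: 13.0
ee_pos: [0.484, 0.0627, 0.3407]
ee_rot: [-0.117, 0.993, -0.001, 0.001]
ft_force: [5.6, -9.8, 5.4]
finger_gap: 0.186
grasp_force: 42.3
```

Run:
```python
from h import *
togo([.481,.066],.341,193.35); print(np.abs(manip.state()["joint_vel"]).max())
im=manip.snapshot("top"); cv2.imwrite("pics/e.png",cv2.resize(im[240:350,225:345],None,fx=5,fy=5,interpolation=cv2.INTER_CUBIC)[:,:,::-1])
```

```text
t 13.0 p [0.484  0.0627 0.3407] yaw -166.55 tilt [ 0.0022 -0.0023 -1.    ] shift units [ 0.015  0.026 -0.002] turn units 0.0005 j [-0.13  0.38 -0.14  2.    0.08  0.76  1.5 ] F [ 5.6 -9.8  5.4] gap 0.186 g 42.34156787395477
0.001647190248804334
```

View pics/e.png

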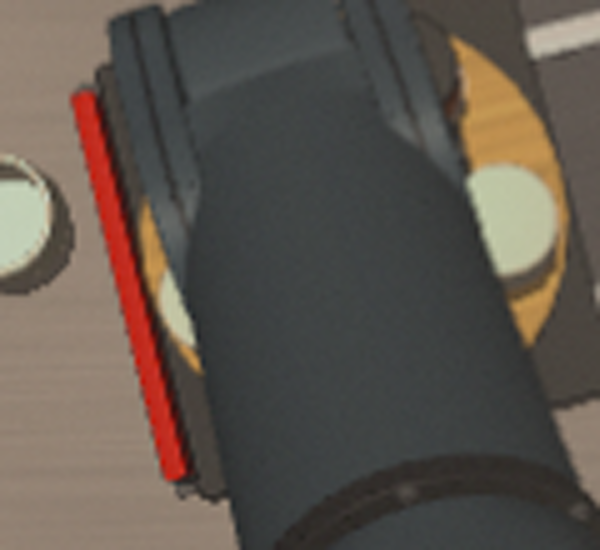

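The close view shows the black carriage plate hard against the red stop. The push on it is about 11 N and the arm is still.

```bash
python3 -c "
from workcell import manip
print(manip.finish_job())"
```

```text
the job is handed in; nothing more can be done
None
```

I handed the job in at about 13 s. The carriage is held against the red stop with about 11 N, and by measurement the red-lid jar is within about 1° of the yellow mark. The gripper still holds the handle, and the bowl, cup and tamper beside the carousel did not move.

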